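# Set the breakfast caddy right

### The job

The yellow vase and the honey jar have been put back in each other's places: change them over, so that the honey stands in the wide cell of the wooden caddy and the vase stands wholly on its round cork mat. Then fill the caddy's two narrow cells with the pepper shaker and the dark-capped spice jar, one in each, whichever way round. Set everything down upright and gently, and leave the similar white herb jar and the candle glass where they are.

Things in the scene. Friction and masses are not known exactly. Their poses are not given: they have to be found in the camera images.
- caddy: Open wooden caddy, fixed, 242 mm along its y axis, 106 mm along x, turned any way. Origin: centre of underside. Floor top 10 mm up; side walls 45 mm high, partitions 42 mm, all 8 mm thick; end boards 68 mm high with hand slot. Three cells in a row, centres on the y axis: wide cell at y = -68 mm (inside 90 x 90 mm), narrow cells at y = +15 and +83 mm (inside 90 along x, 60 along y).
- mat: Round cork mat, 100 mm across, 5 mm thick, fixed flat to the worktop. Origin: centre of its underside. The vase's proper place; at the start the honey jar stands on it.
- vase_center (a point): Yellow bud vase, 72 mm across the belly, foot 60 mm across, 125 mm high, about 0.2 kg; this point is on its axis half-way up (62.5 mm above its foot), z up. Narrow round neck in the top 25 mm, no more than 44 mm across: easily taken there from above. At the start it stands in the wide cell of the caddy.
- honey_center (a point): Glass honey jar with flat lid, 66 mm across its x axis, 72 mm across its y axis, 102 mm high, about 0.5 kg; the round lid is 66 mm across and takes up the top 11 mm. This point is at its centre half-way up (51 mm above its base), z up. Take it across its x axis. At the start it stands on the cork mat.
- pepper_center (a point): Pepper shaker: clear round glass body with a domed grey top, 44 mm across, 90 mm high, about 0.1 kg; the body is 44 mm across up to about 66 mm, the domed top 34 mm across. This point is on its axis half-way up (45 mm above its base), z up.
- spice_center (a point): Straight round spice jar with a broad dark brown cap as wide as the jar (its flat top looks plain tan from above), 44 mm across, 96 mm high, about 0.1 kg; cap from 75 mm to the top. This point is on its axis half-way up (48 mm above its base), z up.
- herb_center (a point): White herb jar with rounded shoulders and a white cap with a dark blue disc on top, 47 mm across, 98 mm high: looks like the spice jar but does not belong in the caddy; stays where it is. This point is on its axis half-way up (49 mm above its base).
- candle_center (a point): Open candle glass with wax in its lower half, 76 mm across, 90 mm high: a glass jar like the honey's but without lid; stays where it is. This point is on its axis half-way up (45 mm above its base).
Things that resemble listed ones, but are neither listed nor needed, are in the scene too. Leave any purple look-alike of the part that bears candle_center alone.

How it is judged:
By the outcome, as a careful person would: the job done as asked, in the order asked, and still so for the second after the job is handed in, with the robot touching nothing.
It also fails if it takes over 131 s, if anything falls off the work surface, if the arm or the gripper's body presses on something with over 40 N, if the wrist force passes 120 N, or if a joint passes its speed limit or range.

### The arm

A 6-joint arm with a two-finger parallel gripper is mounted at the origin on a cart in front of the work surface, level with it; the furniture and walls round the work are solid. World frame = base frame: x ahead of the robot, y to its left, z up, the work surface at z = 0. Lengths are in m, angles in rad, forces in N, time in s.
With the tool pointing down it reaches from about 0.3 to 0.75 m from the base axis. Payload 8.5 kg.
Tool frame: the origin (TCP) lies midway between the tips of the shut fingers; the grasp point (between the pads) lies 19 mm behind it; z points along the fingers, y is the line along which they close (so a half turn about z gives the same grasp; the last joint's range is limited). The gripper opens to 85 mm and grips with 20 to 120 N. Pads are 22 mm wide; open, the fingers measure 114 mm over their backs; the gripper's body (76 mm by 85 mm) begins 54 mm behind the grasp point. The pads swing forward as they close: fully open they stand 13 mm farther back than shut.
Start: joints at [1.007, 0.381, 1.297, -0, 1.464, -0.215], TCP at [0.188, 0.517, 0.231] pointing down, gripper open.
Joint ranges: [-3.11, 3.11], [-0.89, 2.33], [0.22, 2.48], [-1.42, 4.56], [0.17, 2.85], [-2.88, 2.88]. Speed limits (rad/s): [2.39, 2.39, 3.14, 3.14, 3.14, 3.14].

### API

Orientations are given as a unit quaternion [w, x, y, z].
In Python, from workcell import read_state, viewer, ticket gives the robot as it stands.
- The arm moves only by the tool arm_command, never from a script. Its arguments are lists of equal length, an entry for each row: "turn": the turn, a rotation vector about the tool's x, y, z in rad, a list of three; "delta_pos": the shift along the tool's x, y, z in mm, a list of three; "claw": the opening, from -1 (shut) to 1 (fully open). A call has 1 to 12 rows; each row shifts and turns the commanded pose from where the row before left it, along the tool's axes as they then stand; what a row does not reach is not made up. A row lasts 1/12 s, in which the tool goes at most 41.7 mm and 7.16 degrees, less where a joint would pass 70% of its speed; a pose out of reach is approached as far as the arm can. A call with a gripper value outside its range is refused whole. The fingers move at their own pace and stop on an object; "grip_force" is the grip in N (left out, the last holds). Time passes only in rows, so rows that do not move let the fingers close. It gives the time, the measured TCP pose, the force, the opening and the grip force at its end, in the units of the state.
- read_state(): the state, without advancing time (a new reading comes with each control period).
- viewer.grab_frame(name): name is "scene" or "top"; returns a dict with "pixels" (400x640x3 uint8, red, green, blue), "z_map" (400x640 float32, m along the optical axis (not along the pixel's ray), 0 where there is no reading), "mtx" (3x3 intrinsics, pixels), "k1" (the pictures are not rectified: a ray, as slopes to the right and down, at radius r is drawn at 1 + k1 r^2 times it, then the intrinsics apply), "position" and "orientation" of the camera in the world. Camera axes: x right, y down, z forward; pixel columns grow to the right and rows downward; lengths in m; the calibration is good to about 2 mm. A picture is of the moment at which its call begins.
- ticket.hand_in(): hands the job in; it is judged then, once.
The state is a dict: "time": time; "joints": joint angles; "joint_vel": joint speeds; "joint_torque": joint torques, N m; "ee_pos": TCP position; "tcp_rot": TCP orientation; "force": force on the tool from outside, world axes, zero at the start; "wrist_torque": the same for the moment, N m; "width": finger opening in m; "finger_force": force on a finger pad.
Only numpy, scipy, OpenCV 4.12 (cv2) and the standard library are available. Lean on these libraries where they do the work, as an engineer would, in place of code of your own. Each camera call takes 0.05 s, during which the arm holds its last target. There are 200 camera calls.

## Working session

There is one attempt and no reset: what is moved stays moved. The work goes in short steps, Python scripts to look and compute and a tool call to move; the robot and the scene stay as the last step left them, time stands still between calls to the robot, and variables do not carry over. Pictures are saved under pics/ and viewed, at most 14 in all, crops included, and the job is handed in when it is done.

Besides the shell and the picture viewer there is one more tool, called after "Request:" as name(argument=value, ...) on one line, values as JSON. arm_command: Moves the arm, as the interface text tells. Its arguments: {"type":"object","properties":{"turn":{"type":"array","items":{"type":"array","items":{"type":"number"}}},"delta_pos":{"type":"array","items":{"type":"array","items":{"type":"number"}}},"claw":{"type":"array","items":{"type":"number"}},"grip_force":{"type":"number"}},"required":["turn","delta_pos","claw"]}

```bash
mkdir -p pics; cat > h.py <<'E'
import numpy as np, cv2, pickle
from scipy.spatial.transform import Rotation as R
from workcell import read_state, viewer, ticket
def grab(n):
    f=viewer.grab_frame(n); pickle.dump(f,open(n+'.pkl','wb')); return f
def load(n): return pickle.load(open(n+'.pkl','rb'))
def rot(q): return R.from_quat([q[1],q[2],q[3],q[0]]).as_matrix()
def cloud(f):
    v,u=np.mgrid[0:400,0:640].astype(float)
    K=np.array(f['mtx']); a=(u-K[0,2])/K[0,0]; b=(v-K[1,2])/K[1,1]
    x,y=a.copy(),b.copy()
    for _ in range(10):
        s=1+f['k1']*(x*x+y*y); x,y=a/s,b/s
    z=f['z_map']; P=np.stack([x*z,y*z,z],-1)
    W=P@rot(f['orientation']).T+np.array(f['position']); W[z==0]=np.nan
    return W
E
python3 - <<'E'
from h import *
for n in ['scene','top']:
    f=grab(n); cv2.imwrite(f'pics/{n}0.png',f['pixels'][:,:,::-1]); print(n,f['position'],f['orientation'],f['k1'],f['mtx'])
print(read_state())
E
```

```text
scene [ 0.03139799 -0.4523728   0.81315362] [-0.35193732  0.83911639 -0.3845939   0.15527829] -0.1332480494191326 [[454.08056022   0.         323.10821102]
 [  0.         454.08056022 202.29862832]
 [  0.           0.           1.        ]]
top [0.4522694  0.04674201 0.99518046] [-0.05578081  0.70816236 -0.70063677  0.06710214] -0.03206856587921225 [[397.35697141   0.         316.43947765]
 [  0.         397.35697141 200.94615156]
 [  0.           0.           1.        ]]
{'time': 0.1, 'joints': array([ 1.00666938e+00,  3.81137514e-01,  1.29816863e+00,  8.51870598e-06,
        1.46362118e+00, -2.15307935e-01]), 'joint_vel': array([ 0.00133986, -0.00173532,  0.0004307 ,  0.00110097, -0.00133337,
        0.00043293]), 'joint_torque': array([ 3.57974757e-03, -4.49219263e+01, -2.31657493e+01, -1.77625216e-04,
        3.63241015e-03,  2.68908373e-06]), 'ee_pos': array([0.18784085, 0.51664374, 0.23077426]), 'tcp_rot': array([-2.57454899e-04,  1.73527047e-01,  9.84828878e-01, -6.15685040e-04]), 'force': array([ 0.02812709, -0.57197376,  0.25231215]), 'wrist_torque': array([0.05151321, 0.0251792 , 0.03109268]), 'finger_force': 0.0, 'width': 0.08519277873744462}
```

View pics/top0.png

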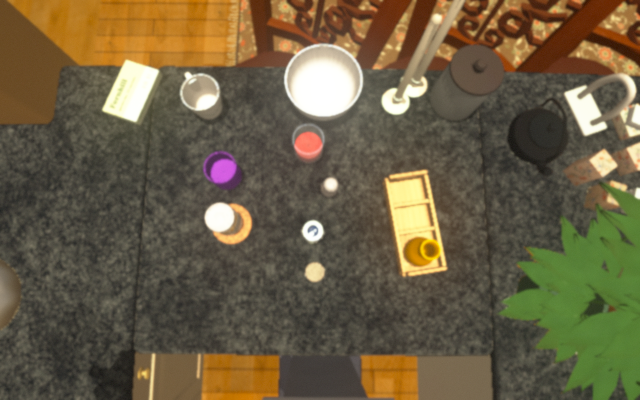

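View pics/scene0.png

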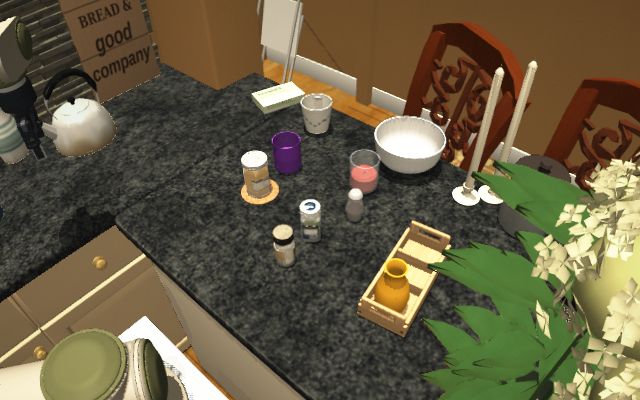

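The top view (up = +x, left = +y) shows the honey lid at (220,217) on the mat at (231,224), spice at (315,272), herb at (313,231), pepper at (330,186), candle at (308,145), the purple look-alike at (222,170), and the caddy from (387,175) to (443,272) with the vase neck at (430,249). The scene view agrees.

```bash
python3 - <<'E'
from h import *
W=cloud(load('top')); S=cloud(load('scene'))
def m(W,c,r,zlo,zhi,name):
    v,u=np.mgrid[0:400,0:640]; k=(np.hypot(u-c[0],v-c[1])<r)&(W[...,2]>zlo)&(W[...,2]<zhi)
    p=W[k]; 
    (cx,cy),rad=cv2.minEnclosingCircle((p[:,:2]*1000).astype(np.float32))
    print(name,k.sum(),p.mean(0).round(4),'circ',round(cx),round(cy),round(rad), 'z',np.percentile(p[:,2],[5,50,95]).round(3))
m(W,(221,218),22,.098,.115,'honeylid')
m(W,(233,226),25,.001,.012,'mat')
m(W,(315,272),14,.085,.105,'spice')
m(W,(313,231),14,.085,.105,'herb')
m(W,(330,186),12,.075,.1,'pepper')
m(W,(308,145),22,.08,.1,'candle')
m(W,(222,168),24,.08,.11,'purple')
m(W,(430,249),18,.12,.145,'vaseneck')
# caddy
v,u=np.mgrid[0:400,0:640]
for nm,C,box in (('top',W,(375,160,455,285)),('scene',S,(350,215,460,335))):
    k=(u>box[0])&(u<box[2])&(v>box[1])&(v<box[3])&(C[...,2]>.034)&(C[...,2]<.072)
    p=(C[k][:,:2]*1000).astype(np.float32)
    np.save(nm+'_cad.npy',C[k]); print(nm,k.sum(),cv2.minAreaRect(p))
# spice etc from scene
for n,c,z in (('spice',(284,232),(.09,.1)),('pepper',(355,195),(.07,.095)),('honey',(256,158),(.1,.112)),('vase',(397,268),(.12,.145))):
    m(S,c,15,*z,'S '+n)
t=load('top')['pixels'][:,:,::-1]; s=load('scene')['pixels'][:,:,::-1]
rs=lambda a:cv2.resize(a,(400,400),interpolation=cv2.INTER_CUBIC)
cv2.imwrite('pics/c1.png',np.hstack([rs(t[185:255,195:265]),rs(s[140:210,225:295])]))
E
```

```text
honeylid 675 [0.5698 0.2519 0.1052] circ 570 252 33 z [0.102 0.105 0.108]
mat 647 [0.5596 0.2276 0.0041] circ 561 239 62 z [0.001 0.004 0.007]
spice 296 [0.4512 0.0358 0.095 ] circ 451 36 22 z [0.092 0.095 0.098]
herb 320 [0.5424 0.0414 0.0971] circ 543 42 23 z [0.093 0.097 0.1  ]
pepper 160 [6.541e-01 2.000e-04 8.440e-02] circ 656 0 17 z [0.078 0.085 0.089]
candle 172 [0.763  0.055  0.0873] circ 762 55 38 z [0.081 0.088 0.092]
purple 191 [0.6906 0.2625 0.0872] circ 690 262 38 z [0.081 0.088 0.091]
vaseneck 184 [ 0.5017 -0.2181  0.1311] circ 501 -216 22 z [0.124 0.132 0.136]
top 1577 ((570.5848999023438, -207.6005401611328), (242.9162139892578, 107.69660186767578), 9.198775291442871)
scene 2299 ((570.14404296875, -206.66554260253906), (246.5225372314453, 106.81233215332031), 9.086335182189941)
S spice 263 [0.4495 0.0335 0.0953] circ 450 35 22 z [0.092 0.096 0.098]
S pepper 153 [ 0.6495 -0.0048  0.0827] circ 653 -2 17 z [0.073 0.084 0.09 ]
S honey 395 [0.5688 0.2493 0.1058] circ 569 253 35 z [0.102 0.106 0.108]
S vase 289 [ 0.504  -0.2129  0.1306] circ 501 -215 23 z [0.121 0.132 0.137]
```

View pics/c1.png

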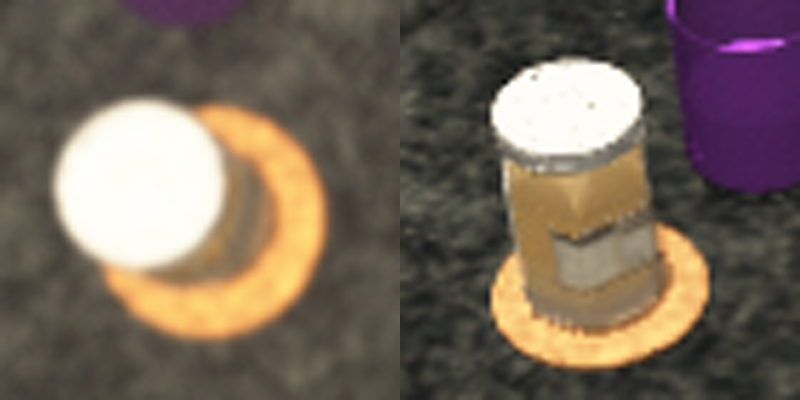

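The crop shows the honey's lid centre at (140,185) left panel. The body appears faceted, with its label on the right face and a vertical edge near x=570 in the right panel. Now I'll fit the mat and the honey's yaw.

```bash
cat >> h.py <<'E'
def plan(x,y,z,yaw=99.2):
    """mm, deg: turn about tool z first, then shift in tool axes"""
    s=read_state(); T=rot(s['tcp_rot']); cur=np.degrees(np.arctan2(T[1,1],T[0,1]))
    d=(cur-yaw+90)%180-90
    T2=T@R.from_rotvec([0,0,np.radians(d)]).as_matrix()
    print('turn z rad',np.radians(d).round(3),'rows',abs(d/7.16).round(1),'shift',(T2.T@(np.array([x,y,z])-s['ee_pos']*1000)).round(1),'tilt',T[2].round(3))
E
python3 - <<'E'
from h import *
import scipy.optimize as so
for n in ('top','scene'):
    f=load(n);W=cloud(f); hsv=cv2.cvtColor(f['pixels'],cv2.COLOR_RGB2HSV)
    d=np.hypot(W[...,0]-.565,W[...,1]-.245)
    k=(d<.08)&(W[...,2]<.012)&(hsv[...,1]>90)&(hsv[...,0]>5)&(hsv[...,0]<25)
    p=(W[k][:,:2]*1000).astype(np.float32); h=cv2.convexHull(p)[:,0]
    print(n,'mat',k.sum(),cv2.minEnclosingCircle(p),cv2.minAreaRect(p), 'z',np.median(W[k][:,2]))
    b=W[(d<.055)&(W[...,2]>.03)&(W[...,2]<.088)]*1000
    print('body',len(b))
    # yaw fit: slices; residual of points on rectangle boundary of 66x72
    q=b[:,:2]
    def sd(c,th):
        cc,ss=np.cos(th),np.sin(th); x=(q-c)@np.array([cc,ss]); y=(q-c)@np.array([-ss,cc])
        ax,ay=abs(x)-33,abs(y)-36; return np.where((ax>0)&(ay>0),np.hypot(ax,ay),np.maximum(ax,ay))
    for th in range(-90,90,10):
        r=so.least_squares(lambda c:sd(c,np.radians(th)),[569.5,252],loss='soft_l1')
        print(th,r.x.round(1),round(float(np.mean(abs(sd(r.x,np.radians(th))))),2),end=' | ')
    if n=='scene':
        a=np.round(np.degrees(np.arctan2(q[:,1]-252,q[:,0]-569.5))/10)*10; rr=np.hypot(q[:,1]-252,q[:,0]-569.5)
        print(); print([(int(t),int((a==t).sum()),round(float(np.median(rr[a==t])),1)) for t in np.unique(a)])
plan(501.5,-216,225)
E
```

```text
top mat 703 ((567.474853515625, 245.218017578125), 53.78097152709961) ((563.0468139648438, 236.00857543945312), (85.62898254394531, 106.130126953125), 62.136138916015625) z 0.0037307543382897324
body 155
-90 [577.5 255.2] 2.38 | -80 [576.3 256.3] 2.42 | -70 [575.3 256.9] 2.3 | -60 [574.9 258.3] 2.72 | -50 [573.4 259.7] 3.26 | -40 [572.5 259.4] 3.53 | -30 [576.5 256.6] 3.18 | -20 [576.2 256.7] 2.42 | -10 [575.5 257.2] 2.05 | 0 [574.4 258.2] 2.38 | 10 [572.8 258.7] 2.42 | 20 [571.4 258.6] 2.3 | 30 [570.8 259.4] 2.72 | 40 [569.  260.3] 3.26 | 50 [567.6 260.2] 3.78 | 60 [579.  251.8] 3.32 | 70 [578.2 252.8] 2.44 | 80 [578.  253.7] 2.05 | scene mat 449 ((568.2913208007812, 245.50619506835938), 53.6749267578125) ((565.0905151367188, 240.041748046875), (89.89405822753906, 100.66981506347656), 55.85817337036133) z 0.0046228588367048795
body 467
-90 [577.2 255.2] 2.54 | -80 [575.9 256.6] 2.47 | -70 [574.8 257.8] 2.46 | -60 [574.1 258.9] 2.84 | -50 [573.6 260.3] 3.4 | -40 [573.8 259.6] 3.78 | -30 [577.9 256. ] 3.24 | -20 [576.7 256.5] 2.69 | -10 [575.5 257.1] 2.45 | 0 [574.2 258.2] 2.51 | 10 [572.5 259. ] 2.46 | 20 [571.  259.5] 2.46 | 30 [570.  260.1] 2.84 | 40 [569.2 260.8] 3.42 | 50 [567.6 261.4] 4.04 | 60 [579.6 251.7] 3.36 | 70 [578.6 252.6] 2.76 | 80 [578.1 253.6] 2.49 | 
[(-180, 15, 30.9), (-170, 34, 29.8), (-160, 28, 29.7), (-150, 32, 30.2), (-140, 40, 32.0), (-130, 43, 33.3), (-120, 39, 32.4), (-110, 33, 30.8), (-100, 36, 30.7), (-90, 38, 31.3), (-80, 40, 33.6), (-70, 24, 34.9), (-60, 5, 32.6), (-50, 4, 31.6), (-40, 2, 32.1), (-30, 1, 32.8), (-10, 1, 35.6), (150, 1, 29.2), (160, 5, 32.2), (170, 30, 32.8), (180, 16, 31.3)]
turn z rad -0.509 rows 4.1 shift [-192.5 -773.4    6.4] tilt [ 0.    -0.001 -1.   ]
```

Request:
arm_command(turn=[[0,0,-0.12],[0,0,-0.12],[0,0,-0.12],[0,0,-0.12],[0,0,-0.03]], delta_pos=[[0,0,0],[0,0,0],[0,0,0],[0,0,0],[0,0,0]], claw=[1,1,1,1,1], grip_force=30)

```text
time: 0.52
ee_pos: [0.1879, 0.5167, 0.2309]
tcp_rot: [-0.0, -0.084, 0.996, -0.0]
force: [-0.7, -0.2, 0.0]
width: 0.0852
finger_force: 0.0
```

Mat centre (568,245) agrees in both views. The honey's radii peak about 60° apart, so it looks like a hexagonal body with flats near 17°, 77° and 137°. I'm moving over to the vase.

Request:
arm_command(turn=[[0,0,0],[0,0,0],[0,0,0],[0,0,0],[0,0,0],[0,0,0],[0,0,0],[0,0,0],[0,0,0],[0,0,0],[0,0,0],[0,0,0]], delta_pos=[[-4,-17,0],[-8,-32,0],[-9,-36,0],[-9,-36,0],[-9,-36,0],[-9,-36,0],[-9,-36,0],[-9,-36,0],[-9,-36,0],[-9,-36,0],[-9,-36,0],[-9,-36,0]], claw=[1,1,1,1,1,1,1,1,1,1,1,1])

```text
time: 1.52
ee_pos: [0.3544, 0.1278, 0.2313]
tcp_rot: [-0.0, -0.081, 0.997, 0.0]
force: [1.1, 0.4, -0.4]
width: 0.0853
finger_force: 0.0
```

Request:
arm_command(turn=[[0,0,0],[0,0,0],[0,0,0],[0,0,0],[0,0,0],[0,0,0],[0,0,0],[0,0,0],[0,0,0],[0,0,0],[0,0,0],[0,0,0]], delta_pos=[[-9,-36,0],[-9,-36,0],[-9,-36,0],[-9,-36,0],[-9,-36,0],[-9,-36,0],[-9,-36,0],[-9,-36,0],[-6,-27,0],[-3,-15,0],[0,0,0],[0,0,0]], claw=[1,1,1,1,1,1,1,1,1,1,1,1])

```text
time: 2.52
ee_pos: [0.487, -0.1833, 0.2307]
tcp_rot: [-0.001, -0.08, 0.997, 0.001]
force: [0.1, 0.4, -0.3]
width: 0.0851
finger_force: 0.0
```

```bash
python3 - <<'E'
from h import *
import scipy.optimize as so
plan(501.5,-216,100)
q=[]
for n in ('top','scene'):
    W=cloud(load(n)); d=np.hypot(W[...,0]-.57,W[...,1]-.252)
    q.append(W[(d<.06)&(W[...,2]>.02)&(W[...,2]<.09)][:,:2]*1000)
q=np.vstack(q)
def res(p):
    th=np.radians(p[2])+np.arange(6)*np.pi/3
    return ((q-p[:2])@np.stack([np.cos(th),np.sin(th)])).max(1)-33
for t in range(0,60,10):
    r=so.least_squares(res,[570,252,t],loss='soft_l1',x_scale=[1,1,5]); print(r.x.round(1),r.cost.round(1))
E
```

```text
turn z rad -0.0 rows 0.0 shift [ -9.3 -34.8 130.7] tilt [ 0.001  0.001 -1.   ]
[572.3 254.3  17. ] 441.8
[572.3 254.3  17. ] 441.8
[572.3 254.3  17. ] 441.8
[572.3 254.3  17. ] 441.8
[572.3 254.3  17. ] 441.8
[572.3 254.3  77. ] 441.8
```

Request:
arm_command(turn=[[0,0,0],[0,0,0],[0,0,0],[0,0,0],[0,0,0],[0,0,0],[0,0,0],[0,0,0],[0,0,0],[0,0,0],[0,0,0],[0,0,0]], delta_pos=[[-4,-15,0],[-5,-20,0],[0,0,20],[0,0,25],[0,0,25],[0,0,25],[0,0,20],[0,0,10],[0,0,6],[0,0,0],[0,0,0],[0,0,0]], claw=[1,1,1,1,1,1,1,1,1,1,1,0.5])

```text
time: 3.52
ee_pos: [0.5022, -0.2164, 0.1016]
tcp_rot: [0.001, -0.081, 0.997, -0.001]
force: [0.4, 0.5, -0.1]
width: 0.0754
finger_force: 0.0
```

Request:
arm_command(turn=[[0,0,0],[0,0,0],[0,0,0],[0,0,0],[0,0,0],[0,0,0],[0,0,0],[0,0,0],[0,0,0],[0,0,0],[0,0,0],[0,0,0]], delta_pos=[[0,0,0],[0,0,0],[0,0,0],[0,0,0],[0,0,0],[0,0,0],[0,0,0],[0,0,0],[0,0,0],[0,0,0],[0,0,0],[0,0,0]], claw=[0.4,0.2,0.1,0,-0.1,-0.2,-0.3,-0.5,-1,-1,-1,-1], grip_force=30)

```text
time: 4.52
ee_pos: [0.502, -0.2163, 0.1009]
tcp_rot: [0.0, -0.081, 0.997, -0.0]
force: [0.2, 1.4, 5.8]
width: 0.0417
finger_force: 29.8
```

Request:
arm_command(turn=[[0,0,0],[0,0,0],[0,0,0],[0,0,0],[0,0,0],[0,0,0],[0,0,0],[0,0,0],[0,0,0],[0,0,0],[0,0,0],[0,0,0]], delta_pos=[[0,0,-5],[0,0,-10],[0,0,-15],[0,0,-20],[0,0,-20],[0,0,-15],[0,0,-5],[2,10,0],[4,18,0],[5,22,0],[5,22,0],[5,22,0]], claw=[-1,-1,-1,-1,-1,-1,-1,-1,-1,-1,-1,-1])

```text
time: 5.52
ee_pos: [0.4645, -0.1251, 0.1891]
tcp_rot: [-0.001, -0.08, 0.997, 0.001]
force: [-0.4, 0.5, -1.3]
width: 0.0418
finger_force: 30.8
```

Request:
arm_command(turn=[[0,0,0],[0,0,0],[0,0,0],[0,0,0],[0,0,0],[0,0,0],[0,0,0],[0,0,0],[0,0,0],[0,0,0],[0,0,0],[0,0,0]], delta_pos=[[5,20,0],[3,15,0],[1,8,0],[0,0,10],[0,0,18],[0,0,20],[0,0,20],[0,0,14],[0,0,8],[0,0,4],[0,0,0],[0,0,0]], claw=[-1,-1,-1,-1,-1,-1,-1,-1,-1,-1,-1,-1])

```text
time: 6.52
ee_pos: [0.4505, -0.0861, 0.0968]
tcp_rot: [0.0, -0.081, 0.997, -0.0]
force: [-0.5, -0.5, -1.2]
width: 0.0416
finger_force: 30.8
```

```bash
python3 - <<'E'
from h import *
f=grab('scene'); cv2.imwrite('pics/s1.png',f['pixels'][:,:,::-1]); s=read_state(); print(s['ee_pos'],s['force'],s['width'])
E
```

```text
[ 0.45056768 -0.08610335  0.09699454] [-0.48552213  0.48765903 -1.85875476] 0.04180051225917619
```

View pics/s1.png

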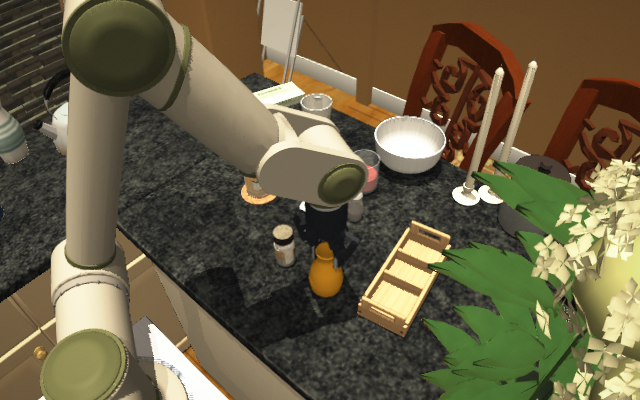

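The vase hangs upright at (325,280), just above the worktop; the caddy is now empty. I'll lower it the last few millimetres.

Request:
arm_command(turn=[[0,0,0],[0,0,0],[0,0,0],[0,0,0],[0,0,0],[0,0,0],[0,0,0],[0,0,0],[0,0,0]], delta_pos=[[0,0,2],[0,0,1],[0,0,1],[0,0,0.5],[0,0,0.5],[0,0,0.5],[0,0,0.5],[0,0,0],[0,0,0]], claw=[-1,-1,-1,-1,-1,-1,-1,-1,-1])

```text
time: 7.32
ee_pos: [0.4505, -0.0859, 0.091]
tcp_rot: [0.001, -0.081, 0.997, -0.0]
force: [-0.2, 1.5, 5.3]
width: 0.0418
finger_force: 31.1
```

Request:
arm_command(turn=[[0,0,0],[0,0,0],[0,0,0],[0,0,0],[0,0,0],[0,0,0],[0,0,0],[0,0,0],[0,0,0],[0,0,0],[0,0,0],[0,0,0]], delta_pos=[[0,0,0],[0,0,0],[0,0,0],[0,0,0],[0,0,0],[0,0,0],[0,0,-10],[0,0,-20],[0,0,-30],[0,0,-30],[0,0,-15],[0,0,0]], claw=[-0.1,0,0.1,0.3,0.6,1,1,1,1,1,1,1])

```text
time: 8.32
ee_pos: [0.4513, -0.0864, 0.1984]
tcp_rot: [0.003, -0.081, 0.997, -0.002]
force: [0.1, -0.3, 0.4]
width: 0.0849
finger_force: 0.0
```

Request:
arm_command(turn=[[0,0,0],[0,0,0],[0,0,0],[0,0,0],[0,0,0],[0,0,0],[0,0,0],[0,0,0],[0,0,0],[0,0,0],[0,0,0],[0,0,0]], delta_pos=[[-7,13,0],[-14,26,0],[-17,31,0],[-17,31,0],[-17,31,0],[-17,31,0],[-17,31,0],[-17,31,0],[-17,31,0],[-17,30,0],[-12,20,0],[-4,9,0]], claw=[1,1,1,1,1,1,1,1,1,1,1,1])

```text
time: 9.32
ee_pos: [0.5705, 0.2555, 0.1933]
tcp_rot: [-0.001, -0.082, 0.997, 0.0]
force: [0.1, -0.9, 0.2]
width: 0.0856
finger_force: 0.0
```

Request:
arm_command(turn=[[0,0,0.09],[0,0,0.1],[0,0,0.1],[0,0,0.1],[0,0,0],[0,0,0]], delta_pos=[[0,0,0],[0,0,0],[0,0,0],[0,0,0],[0,0,0],[0,0,0]], claw=[1,1,1,1,1,1])

```text
time: 9.82
ee_pos: [0.5701, 0.2522, 0.1946]
tcp_rot: [-0.001, 0.113, 0.994, -0.0]
force: [0.3, 0.4, -0.6]
width: 0.0856
finger_force: 0.0
```

```bash
python3 - <<'E'
from h import *
plan(570.5,252.5,60,77)
E
```

```text
turn z rad 0.0 rows 0.0 shift [ -0.5   0.5 134.6] tilt [ 0.001 -0.001 -1.   ]
```

Request:
arm_command(turn=[[0,0,0],[0,0,0],[0,0,0],[0,0,0],[0,0,0],[0,0,0],[0,0,0],[0,0,0],[0,0,0],[0,0,0],[0,0,0],[0,0,0]], delta_pos=[[0,0,15],[0,0,22],[0,0,15],[0,0,12],[0,0,12],[0,0,12],[0,0,12],[0,0,12],[0,0,12],[0,0,10],[0,0,6],[0,0,0]], claw=[1,1,1,1,1,1,1,1,1,1,1,1])

```text
time: 10.82
ee_pos: [0.5697, 0.2524, 0.0539]
tcp_rot: [-0.001, 0.114, 0.994, -0.0]
force: [0.3, 0.2, -0.7]
width: 0.0851
finger_force: 0.0
```

Request:
arm_command(turn=[[0,0,0],[0,0,0],[0,0,0],[0,0,0],[0,0,0],[0,0,0],[0,0,0],[0,0,0],[0,0,0],[0,0,0]], delta_pos=[[0,0,0],[0,0,0],[0,0,0],[0,0,0],[0,0,0],[0,0,0],[0,0,0],[0,0,0],[0,0,0],[0,0,0]], claw=[0.9,0.8,0.7,0.6,0.5,0.4,0.2,0,-0.5,-1], grip_force=50)

```text
time: 11.65
ee_pos: [0.5707, 0.2529, 0.0563]
tcp_rot: [0.001, 0.114, 0.993, 0.0]
force: [-0.2, 0.8, 5.8]
width: 0.0642
finger_force: 53.4
```

Request:
arm_command(turn=[[0,0,0],[0,0,0],[0,0,0],[0,0,0],[0,0,0]], delta_pos=[[0,0,0],[0,0,0],[0,0,0],[0,0,0],[0,0,0]], claw=[-1,-1,-1,-1,-1])

```text
time: 12.07
ee_pos: [0.5707, 0.2529, 0.0563]
tcp_rot: [0.001, 0.114, 0.993, 0.0]
force: [-0.5, -0.1, 5.3]
width: 0.0642
finger_force: 53.4
```

Request:
arm_command(turn=[[0,0,0],[0,0,0],[0,0,0],[0,0,0],[0,0,0],[0,0,0],[0,0,0],[0,0,0],[0,0,0],[0,0,0],[0,0,0],[0,0,0]], delta_pos=[[0,0,-5],[0,0,-10],[0,0,-15],[0,0,-20],[0,0,-20],[0,0,-20],[0,0,-20],[0,0,-20],[0,0,-12],[0,0,-5],[0,0,0],[0,0,0]], claw=[-1,-1,-1,-1,-1,-1,-1,-1,-1,-1,-1,-1])

```text
time: 13.07
ee_pos: [0.5699, 0.2527, 0.2017]
tcp_rot: [-0.001, 0.114, 0.993, -0.0]
force: [-0.5, -0.1, -5.0]
width: 0.0637
finger_force: 56.2
```

Request:
arm_command(turn=[[0,0,-0.06],[0,0,-0.08],[0,0,-0.09],[0,0,-0.09],[0,0,-0.06],[0,0,-0.01],[0,0,0],[0,0,0]], delta_pos=[[0,0,0],[0,0,0],[0,0,0],[0,0,0],[0,0,0],[0,0,0],[0,0,0],[0,0,0]], claw=[-1,-1,-1,-1,-1,-1,-1,-1])

```text
time: 13.73
ee_pos: [0.5701, 0.2527, 0.2016]
tcp_rot: [-0.001, -0.08, 0.997, -0.0]
force: [0.9, 0.5, -4.5]
width: 0.0642
finger_force: 56.2
```

```bash
python3 - <<'E'
from h import *
plan(503.3,-217.9,180)
print(read_state()['force'],read_state()['width'])
E
```

```text
turn z rad -0.001 rows 0.0 shift [ 141.2 -453.9   21.8] tilt [ 0.001 -0.    -1.   ]
[ 0.92952128  0.4821982  -4.53506272] 0.06416465774377365
```

Request:
arm_command(turn=[[0,0,0],[0,0,0],[0,0,0],[0,0,0],[0,0,0],[0,0,0],[0,0,0],[0,0,0],[0,0,0],[0,0,0],[0,0,0],[0,0,0]], delta_pos=[[3,-10,0],[6,-18,0],[8,-25,0],[8,-27,0],[8,-27,0],[8,-27,0],[9,-27,0],[9,-27,0],[9,-27,0],[9,-27,0],[9,-27,0],[9,-27,0]], claw=[-1,-1,-1,-1,-1,-1,-1,-1,-1,-1,-1,-1])

```text
time: 14.73
ee_pos: [0.5232, -0.0564, 0.2024]
tcp_rot: [0.0, -0.08, 0.997, -0.0]
force: [0.1, 0.6, -4.3]
width: 0.0639
finger_force: 56.3
```

Request:
arm_command(turn=[[0,0,0],[0,0,0],[0,0,0],[0,0,0],[0,0,0],[0,0,0],[0,0,0],[0,0,0],[0,0,0],[0,0,0],[0,0,0],[0,0,0]], delta_pos=[[9,-27,0],[9,-27,0],[9,-27,0],[8,-26,0],[6,-22,0],[3,-17,0],[2,-8,0],[0,-4,0],[0,0,0],[0,0,0],[0,0,0],[0,0,0]], claw=[-1,-1,-1,-1,-1,-1,-1,-1,-1,-1,-1,-1])

```text
time: 15.73
ee_pos: [0.5041, -0.217, 0.2024]
tcp_rot: [0.0, -0.081, 0.997, 0.0]
force: [0.6, -0.6, -3.8]
width: 0.0638
finger_force: 56.4
```

```bash
python3 - <<'E'
from h import *
plan(503.3,-217.9,61.5)
f=grab('scene'); cv2.imwrite('pics/s2.png',f['pixels'][:,:,::-1]); 
E
```

```text
turn z rad 0.002 rows 0.0 shift [  0.9  -0.8 140.9] tilt [-0.  0. -1.]
```

View pics/s2.png

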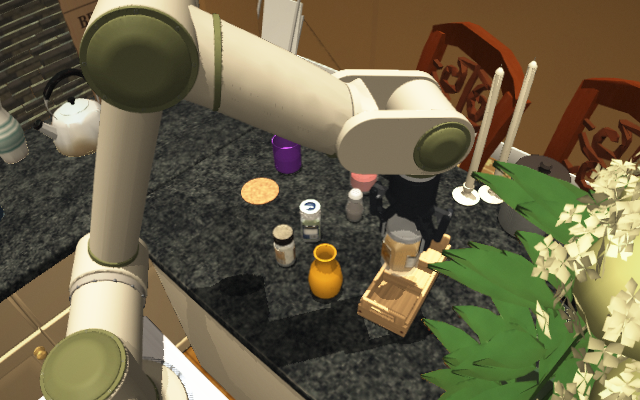

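The honey hangs upright over the wide cell at (403,245). The vase stands at (325,275), and the mat is clear at (260,191).

Request:
arm_command(turn=[[0,0,0],[0,0,0],[0,0,0],[0,0,0],[0,0,0],[0,0,0],[0,0,0],[0,0,0],[0,0,0],[0,0,0],[0,0,0],[0,0,0]], delta_pos=[[1,-1,10],[0,0,18],[0,0,20],[0,0,20],[0,0,18],[0,0,15],[0,0,12],[0,0,10],[0,0,8],[0,0,4],[0,0,2],[0,0,0]], claw=[-1,-1,-1,-1,-1,-1,-1,-1,-1,-1,-1,-1])

```text
time: 16.78
ee_pos: [0.5033, -0.2191, 0.0653]
tcp_rot: [0.0, -0.081, 0.997, -0.0]
force: [-0.1, 0.1, -4.7]
width: 0.0638
finger_force: 56.4
```

Request:
arm_command(turn=[[0,0,0],[0,0,0],[0,0,0],[0,0,0],[0,0,0],[0,0,0],[0,0,0],[0,0,0]], delta_pos=[[0,0,1],[0,0,0.5],[0,0,0.5],[0,0,0.5],[0,0,0.5],[0,0,0],[0,0,0],[0,0,0]], claw=[-1,-1,-1,-1,-1,-1,-1,-1])

```text
time: 17.45
ee_pos: [0.5032, -0.2191, 0.0623]
tcp_rot: [0.0, -0.081, 0.997, -0.0]
force: [-0.2, 0.4, -4.1]
width: 0.0639
finger_force: 56.4
```

Request:
arm_command(turn=[[0,0,0],[0,0,0],[0,0,0],[0,0,0],[0,0,0]], delta_pos=[[0,0,0.5],[0,0,0.5],[0,0,0.5],[0,0,0],[0,0,0]], claw=[-1,-1,-1,-1,-1])

```text
time: 17.87
ee_pos: [0.5034, -0.2191, 0.0614]
tcp_rot: [0.0, -0.081, 0.997, -0.0]
force: [-1.1, 2.2, 4.6]
width: 0.064
finger_force: 55.7
```

Request:
arm_command(turn=[[0,0,0],[0,0,0],[0,0,0],[0,0,0],[0,0,0],[0,0,0],[0,0,0],[0,0,0],[0,0,0],[0,0,0],[0,0,0],[0,0,0]], delta_pos=[[0,0,0],[0,0,0],[0,0,0],[0,0,0],[0,0,0],[0,0,-5],[0,0,-15],[0,0,-25],[0,0,-30],[0,0,-30],[0,0,-20],[0,0,-10]], claw=[0.5,0.6,0.7,0.9,1,1,1,1,1,1,1,1], grip_force=30)

```text
time: 18.87
ee_pos: [0.5038, -0.2195, 0.1993]
tcp_rot: [0.002, -0.081, 0.997, -0.002]
force: [-0.2, 0.4, 0.7]
width: 0.0852
finger_force: 0.0
```

Request:
arm_command(turn=[[0,0,0],[0,0,0],[0,0,0],[0,0,0],[0,0,0],[0,0,0],[0,0,0],[0,0,0]], delta_pos=[[4,15,0],[6,27,0],[6,30,0],[6,30,0],[6,23,0],[3,15,0],[0,0,0],[0,0,0]], claw=[1,1,1,1,1,1,1,1])

```text
time: 19.53
ee_pos: [0.4505, -0.086, 0.1963]
tcp_rot: [0.0, -0.081, 0.997, -0.0]
force: [-0.0, 0.3, 0.2]
width: 0.0855
finger_force: 0.0
```

```bash
python3 - <<'E'
from h import *
plan(450.5,-86,91)
f=load('scene');W=cloud(f); hsv=cv2.cvtColor(f['pixels'],cv2.COLOR_RGB2HSV)
k=(np.hypot(W[...,0]-.568,W[...,1]-.245)<.08)&(W[...,2]<.012)&(hsv[...,1]>90)&(hsv[...,0]>5)&(hsv[...,0]<25)
p=(W[k][:,:2]*1000).astype(np.float32); print('mat',k.sum(),cv2.minEnclosingCircle(p),p.mean(0),W[k][:,2].mean())
g=grab('top'); cv2.imwrite('pics/t2.png',cv2.resize(g['pixels'][150:300,200:470,::-1],(800,444),interpolation=cv2.INTER_CUBIC))
W=cloud(g);d=np.hypot(W[...,0]-.503,W[...,1]+.219); q=W[(d<.05)&(W[...,2]>.105)&(W[...,2]<.12)]; print('honey lid',len(q),q.mean(0).round(4) if len(q) else '')
E
```

```text
turn z rad 0.002 rows 0.0 shift [1.000e-01 1.000e-01 1.053e+02] tilt [-0.001 -0.001 -1.   ]
mat 849 ((570.9019165039062, 247.30349731445312), 56.8995361328125) [566.9434  243.80806] 0.004400765164979536
honey lid 313 [ 0.5164 -0.2254  0.1108]
```

View pics/t2.png

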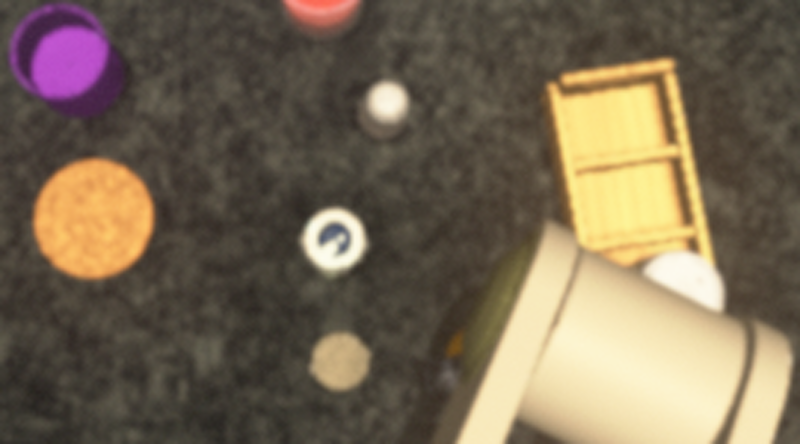

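The top crop shows the bare mat at (94,219), i.e. pixel (231.7,223.9), consistent with (567,244). The honey's lid is in the wide cell, partly hidden by the arm. Now for the vase.

Request:
arm_command(turn=[[0,0,0],[0,0,0],[0,0,0],[0,0,0],[0,0,0],[0,0,0],[0,0,0],[0,0,0],[0,0,0],[0,0,0],[0,0,0],[0,0,0]], delta_pos=[[0,0,12],[0,0,22],[0,0,22],[0,0,22],[0,0,15],[0,0,8],[0,0,4],[0,0,0],[0,0,0],[0,0,0],[0,0,0],[0,0,0]], claw=[1,1,1,1,1,1,1,1,0.8,0.6,0.4,0.3])

```text
time: 20.58
ee_pos: [0.4504, -0.086, 0.0914]
tcp_rot: [0.001, -0.081, 0.997, -0.0]
force: [0.0, 0.0, -0.6]
width: 0.0553
finger_force: 0.0
```

Request:
arm_command(turn=[[0,0,0],[0,0,0],[0,0,0],[0,0,0],[0,0,0],[0,0,0],[0,0,0],[0,0,0],[0,0,0],[0,0,0],[0,0,0],[0,0,0]], delta_pos=[[0,0,0],[0,0,0],[0,0,0],[0,0,0],[0,0,0],[0,0,0],[0,0,0],[0,0,0],[0,0,0],[0,0,0],[0,0,0],[0,0,0]], claw=[0.2,0.1,0,-0.1,-0.2,-0.3,-0.5,-1,-1,-1,-1,-1], grip_force=30)

```text
time: 21.58
ee_pos: [0.4504, -0.0858, 0.0912]
tcp_rot: [0.0, -0.081, 0.997, -0.0]
force: [-0.7, 0.1, 6.1]
width: 0.0416
finger_force: 29.8
```

Request:
arm_command(turn=[[0,0,0],[0,0,0],[0,0,0],[0,0,0],[0,0,0],[0,0,0],[0,0,0],[0,0,0],[0,0,0],[0,0,0],[0,0,0],[0,0,0]], delta_pos=[[0,0,-5],[0,0,-10],[0,0,-15],[0,0,-20],[0,0,-20],[0,0,-20],[0,0,-20],[0,0,-15],[0,0,-10],[0,0,-5],[0,0,0],[0,0,0]], claw=[-1,-1,-1,-1,-1,-1,-1,-1,-1,-1,-1,-1])

```text
time: 22.58
ee_pos: [0.4498, -0.0858, 0.2303]
tcp_rot: [-0.0, -0.08, 0.997, 0.0]
force: [-0.1, 0.2, -1.5]
width: 0.0416
finger_force: 30.7
```

```bash
python3 - <<'E'
from h import *
plan(567.5,244.5,96)
W=cloud(load('top')); print(W[222:227,229:235].reshape(-1,3).mean(0), W[224,232])
E
```

```text
turn z rad 0.001 rows 0.0 shift [-169.   307.2  134.3] tilt [ 0.001  0.    -1.   ]
[0.56548003 0.24370056 0.00368767] [0.56527157 0.24206668 0.00562562]
```

Request:
arm_command(turn=[[0,0,0],[0,0,0],[0,0,0],[0,0,0],[0,0,0],[0,0,0],[0,0,0],[0,0,0],[0,0,0],[0,0,0],[0,0,0],[0,0,0]], delta_pos=[[-5,9,0],[-10,18,0],[-14,26,0],[-15,27,0],[-15,27,0],[-15,27,0],[-15,27,0],[-15,27,0],[-15,27,0],[-15,27,0],[-12,24,0],[-10,18,0]], claw=[-1,-1,-1,-1,-1,-1,-1,-1,-1,-1,-1,-1])

```text
time: 23.58
ee_pos: [0.5582, 0.2225, 0.2295]
tcp_rot: [-0.001, -0.081, 0.997, 0.0]
force: [0.9, -0.4, -1.7]
width: 0.0418
finger_force: 30.8
```

Request:
arm_command(turn=[[0,0,0],[0,0,0],[0,0,0],[0,0,0],[0,0,0],[0,0,0],[0,0,0],[0,0,0],[0,0,0],[0,0,0],[0,0,0],[0,0,0]], delta_pos=[[-8,14,0],[-4,9,0],[0,0,0],[0,0,10],[0,0,18],[0,0,22],[0,0,22],[0,0,20],[0,0,16],[0,0,12],[0,0,6],[0,0,2]], claw=[-1,-1,-1,-1,-1,-1,-1,-1,-1,-1,-1,-1])

```text
time: 24.58
ee_pos: [0.5659, 0.2431, 0.1015]
tcp_rot: [-0.001, -0.08, 0.997, -0.0]
force: [0.3, 0.6, -1.2]
width: 0.0416
finger_force: 30.9
```

Request:
arm_command(turn=[[0,0,0],[0,0,0],[0,0,0]], delta_pos=[[0,0,0],[0,0,0],[0,0,0]], claw=[-1,-1,-1])

```text
time: 24.83
ee_pos: [0.567, 0.2441, 0.1037]
tcp_rot: [0.001, -0.08, 0.997, 0.0]
force: [-0.3, -0.0, -2.4]
width: 0.0415
finger_force: 30.9
```

Request:
arm_command(turn=[[0,0,0],[0,0,0],[0,0,0],[0,0,0],[0,0,0],[0,0,0],[0,0,0],[0,0,0],[0,0,0]], delta_pos=[[0,0,2],[0,0,2],[0,0,1],[0,0,0.5],[0,0,0.5],[0,0,0.5],[0,0,0.5],[0,0,0],[0,0,0]], claw=[-1,-1,-1,-1,-1,-1,-1,-1,-1])

```text
time: 25.58
ee_pos: [0.5669, 0.2443, 0.0963]
tcp_rot: [0.001, -0.081, 0.997, 0.0]
force: [0.3, 0.9, 2.8]
width: 0.0414
finger_force: 31.1
```

Request:
arm_command(turn=[[0,0,0],[0,0,0],[0,0,0],[0,0,0],[0,0,0],[0,0,0],[0,0,0],[0,0,0],[0,0,0],[0,0,0],[0,0,0],[0,0,0]], delta_pos=[[0,0,0],[0,0,0],[0,0,0],[0,0,0],[0,0,0],[0,0,0],[0,0,-10],[0,0,-20],[0,0,-25],[0,0,-20],[0,0,-15],[0,0,0]], claw=[-0.1,0,0.1,0.3,0.6,1,1,1,1,1,1,1])

```text
time: 26.58
ee_pos: [0.5678, 0.2444, 0.19]
tcp_rot: [0.003, -0.081, 0.997, 0.0]
force: [0.7, -0.1, 0.5]
width: 0.0853
finger_force: 0.0
```

Request:
arm_command(turn=[[0,0,0],[0,0,0],[0,0,0],[0,0,0],[0,0,0],[0,0,0],[0,0,0],[0,0,0],[0,0,0],[0,0,0],[0,0,0],[0,0,0]], delta_pos=[[-2,-12,0],[-5,-24,0],[-5,-30,0],[-6,-32,0],[-6,-32,0],[-6,-32,0],[-6,-32,0],[-5,-28,0],[-4,-22,0],[-2,-12,0],[0,0,0],[0,0,0]], claw=[1,1,1,1,1,1,1,1,1,1,1,1])

```text
time: 27.58
ee_pos: [0.6537, -0.001, 0.185]
tcp_rot: [-0.001, -0.08, 0.997, 0.0]
force: [0.6, 0.4, -1.2]
width: 0.0858
finger_force: 0.0
```

```bash
python3 - <<'E'
from h import *
plan(654.5,-1,42)
f=grab('scene'); cv2.imwrite('pics/s3.png',f['pixels'][:,:,::-1]); 
E
```

```text
turn z rad -0.0 rows 0.0 shift [ -1.   -0.2 143. ] tilt [ 0.001  0.001 -1.   ]
```

View pics/s3.png

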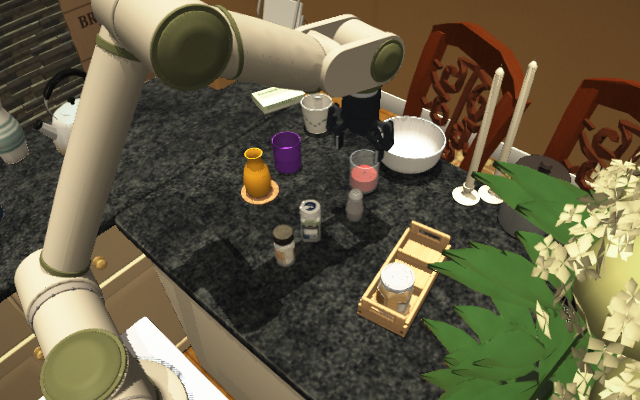

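The vase stands on the mat at (257,185) and the honey is upright in the wide cell at (397,290). The gripper is over the pepper, so I'll descend.

Request:
arm_command(turn=[[0,0,0],[0,0,0],[0,0,0],[0,0,0],[0,0,0],[0,0,0],[0,0,0],[0,0,0],[0,0,0],[0,0,0],[0,0,0],[0,0,0]], delta_pos=[[-1,0,10],[0,0,20],[0,0,22],[0,0,22],[0,0,22],[0,0,20],[0,0,16],[0,0,10],[0,0,6],[0,0,2],[0,0,0],[0,0,0]], claw=[1,1,1,1,1,1,1,1,1,1,0.8,0.6])

```text
time: 28.63
ee_pos: [0.6556, -0.0007, 0.0367]
tcp_rot: [0.001, -0.081, 0.997, -0.0]
force: [0.5, -0.7, 0.0]
width: 0.0691
finger_force: 0.0
```

Request:
arm_command(turn=[[0,0,0],[0,0,0],[0,0,0],[0,0,0],[0,0,0],[0,0,0],[0,0,0],[0,0,0],[0,0,0],[0,0,0],[0,0,0],[0,0,0]], delta_pos=[[0,0,0],[0,0,0],[0,0,0],[0,0,0],[0,0,0],[0,0,0],[0,0,0],[0,0,0],[0,0,0],[0,0,0],[0,0,0],[0,0,0]], claw=[0.4,0.3,0.2,0.1,0,-0.1,-0.3,-0.6,-1,-1,-1,-1], grip_force=25)

```text
time: 29.63
ee_pos: [0.6553, -0.001, 0.0361]
tcp_rot: [0.0, -0.081, 0.997, -0.0]
force: [0.6, -1.0, 4.9]
width: 0.0377
finger_force: 24.3
```

Width of 37.7 mm is too narrow for the 44 mm body, so the pads are probably catching the shoulder. I'll reopen and take it lower.

Request:
arm_command(turn=[[0,0,0],[0,0,0],[0,0,0],[0,0,0],[0,0,0],[0,0,0],[0,0,0],[0,0,0],[0,0,0],[0,0,0],[0,0,0],[0,0,0]], delta_pos=[[0,0,0],[0,0,0],[0,0,0],[0,0,0],[0,0,0],[0,0,0],[0,0,3],[0,0,4],[0,0,4],[0,0,2],[0,0,0],[0,0,0]], claw=[-0.1,0,0.1,0.3,0.4,0.5,0.5,0.5,0.5,0.5,0.5,0.4])

```text
time: 30.63
ee_pos: [0.6551, -0.0009, 0.0226]
tcp_rot: [-0.0, -0.08, 0.997, 0.0]
force: [-0.1, 0.2, 0.1]
width: 0.0598
finger_force: 0.0
```

Request:
arm_command(turn=[[0,0,0],[0,0,0],[0,0,0],[0,0,0],[0,0,0],[0,0,0],[0,0,0],[0,0,0],[0,0,0],[0,0,0],[0,0,0],[0,0,0]], delta_pos=[[0,0,0],[0,0,0],[0,0,0],[0,0,0],[0,0,0],[0,0,0],[0,0,0],[0,0,0],[0,0,0],[0,0,0],[0,0,0],[0,0,0]], claw=[0.3,0.2,0.1,0.1,0,0,-0.1,-0.3,-0.6,-1,-1,-1], grip_force=25)

```text
time: 31.63
ee_pos: [0.6553, -0.0008, 0.0231]
tcp_rot: [0.0, -0.081, 0.997, 0.0]
force: [-0.8, 0.4, 5.4]
width: 0.0399
finger_force: 25.8
```

Request:
arm_command(turn=[[0,0,0],[0,0,0],[0,0,0],[0,0,0],[0,0,0],[0,0,0],[0,0,0],[0,0,0],[0,0,0],[0,0,0],[0,0,0],[0,0,0]], delta_pos=[[0,0,-5],[0,0,-10],[0,0,-18],[0,0,-22],[0,0,-22],[0,0,-18],[0,0,-10],[0,0,-5],[2,-10,0],[4,-20,0],[4,-24,0],[4,-24,0]], claw=[-1,-1,-1,-1,-1,-1,-1,-1,-1,-1,-1,-1])

```text
time: 32.63
ee_pos: [0.6531, -0.0813, 0.1313]
tcp_rot: [-0.001, -0.081, 0.997, 0.0]
force: [0.6, -0.3, -1.9]
width: 0.0407
finger_force: 25.5
```

Request:
arm_command(turn=[[0,0,0],[0,0,0],[0,0,0],[0,0,0],[0,0,0],[0,0,0],[0,0,0],[0,0,0],[0,0,0],[0,0,0]], delta_pos=[[4,-24,0],[4,-24,0],[4,-24,0],[4,-20,0],[2,-13,0],[2,-7,0],[0,0,0],[0,0,0],[0,0,0],[0,0,0]], claw=[-1,-1,-1,-1,-1,-1,-1,-1,-1,-1])

```text
time: 33.47
ee_pos: [0.6522, -0.1927, 0.1329]
tcp_rot: [-0.0, -0.081, 0.997, 0.0]
force: [0.2, -0.1, 0.4]
width: 0.0408
finger_force: 25.5
```

```bash
python3 - <<'E'
from h import *
plan(652.3,-193.7,33)
f=grab('scene'); cv2.imwrite('pics/s4.png',f['pixels'][100:340,300:620,::-1].repeat(2,0).repeat(2,1)); 
E
```

```text
turn z rad 0.002 rows 0.0 shift [ 0.1 -1.1 99.9] tilt [ 0.  0. -1.]
```

View pics/s4.png

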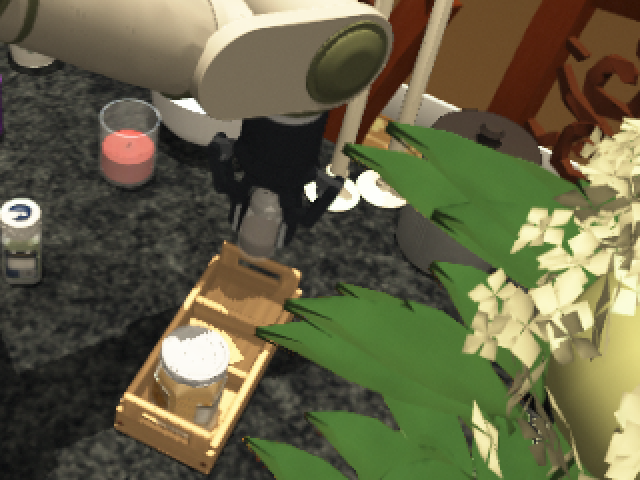

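The pepper is held upright at (262,225) in the crop, over the far narrow cell.

Request:
arm_command(turn=[[0,0,0],[0,0,0],[0,0,0],[0,0,0],[0,0,0],[0,0,0],[0,0,0],[0,0,0],[0,0,0],[0,0,0],[0,0,0],[0,0,0]], delta_pos=[[0,-1,8],[0,0,14],[0,0,16],[0,0,16],[0,0,14],[0,0,12],[0,0,8],[0,0,4],[0,0,2],[0,0,1],[0,0,0],[0,0,0]], claw=[-1,-1,-1,-1,-1,-1,-1,-1,-1,-1,-1,-1])

```text
time: 34.52
ee_pos: [0.6525, -0.195, 0.0385]
tcp_rot: [0.001, -0.081, 0.997, -0.0]
force: [-0.7, -0.0, -2.1]
width: 0.0405
finger_force: 25.5
```

Request:
arm_command(turn=[[0,0,0],[0,0,0],[0,0,0],[0,0,0],[0,0,0],[0,0,0],[0,0,0]], delta_pos=[[0,0,1],[0,0,1],[0,0,0.5],[0,0,0.5],[0,0,0.5],[0,0,0],[0,0,0]], claw=[-1,-1,-1,-1,-1,-1,-1])

```text
time: 35.1
ee_pos: [0.6522, -0.1948, 0.0343]
tcp_rot: [-0.0, -0.081, 0.997, 0.0]
force: [0.6, -0.6, -2.0]
width: 0.0407
finger_force: 25.5
```

Request:
arm_command(turn=[[0,0,0],[0,0,0],[0,0,0],[0,0,0],[0,0,0],[0,0,0]], delta_pos=[[0,0,0.5],[0,0,0.5],[0,0,0.5],[0,0,0],[0,0,0],[0,0,0]], claw=[-1,-1,-1,-1,-1,-1])

```text
time: 35.6
ee_pos: [0.6523, -0.1949, 0.0331]
tcp_rot: [0.0, -0.081, 0.997, -0.0]
force: [-0.4, 1.0, 2.5]
width: 0.0403
finger_force: 25.8
```

Request:
arm_command(turn=[[0,0,0],[0,0,0],[0,0,0],[0,0,0],[0,0,0],[0,0,0],[0,0,0],[0,0,0],[0,0,0],[0,0,0],[0,0,0],[0,0,0]], delta_pos=[[0,0,0],[0,0,0],[0,0,0],[0,0,0],[0,0,0],[0,0,-5],[0,0,-15],[0,0,-25],[0,0,-30],[0,0,-30],[0,0,-25],[0,0,-10]], claw=[-0.1,0,0.1,0.2,0.3,0.3,0.3,0.3,0.3,0.6,1,1])

```text
time: 36.6
ee_pos: [0.6532, -0.1953, 0.1775]
tcp_rot: [0.003, -0.081, 0.997, -0.002]
force: [0.3, -0.1, 1.2]
width: 0.0851
finger_force: 0.0
```

Request:
arm_command(turn=[[0,0,0],[0,0,0],[0,0,0],[0,0,0],[0,0,0],[0,0,0],[0,0,0],[0,0,0],[0,0,0],[0,0,0],[0,0,0],[0,0,0]], delta_pos=[[8,12,0],[16,25,0],[19,30,0],[19,30,0],[19,30,0],[19,30,0],[19,31,0],[18,30,0],[15,25,0],[10,17,0],[0,0,0],[0,0,0]], claw=[1,1,1,1,1,1,1,1,1,1,1,1])

```text
time: 37.6
ee_pos: [0.4503, 0.0362, 0.1727]
tcp_rot: [-0.0, -0.081, 0.997, -0.0]
force: [0.8, -1.1, 0.1]
width: 0.0856
finger_force: 0.0
```

```bash
python3 - <<'E'
from h import *
plan(450.5,35.5,35)
f=grab('scene'); cv2.imwrite('pics/s5.png',f['pixels'][:,:,::-1])
E
```

```text
turn z rad 0.002 rows 0.0 shift [ -0.2  -0.7 137.7] tilt [ 0. -0. -1.]
```

View pics/s5.png

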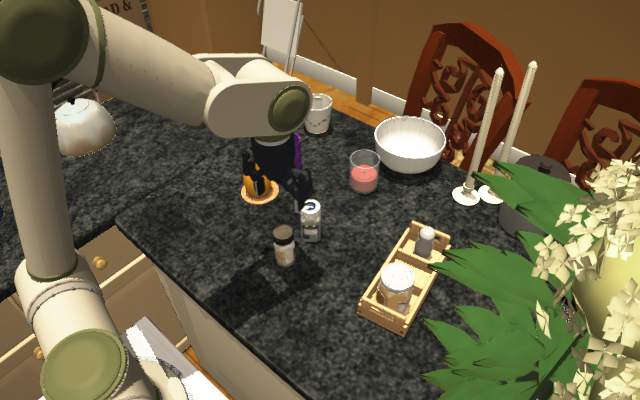

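The pepper stands upright in the far cell at (426,243), and the gripper is above the spice jar at (284,245). I'll take the spice.

Request:
arm_command(turn=[[0,0,0],[0,0,0],[0,0,0],[0,0,0],[0,0,0],[0,0,0],[0,0,0],[0,0,0],[0,0,0],[0,0,0],[0,0,0],[0,0,0]], delta_pos=[[0,-1,10],[0,0,20],[0,0,22],[0,0,22],[0,0,20],[0,0,18],[0,0,14],[0,0,8],[0,0,4],[0,0,0],[0,0,0],[0,0,0]], claw=[1,1,1,1,1,1,1,1,1,1,0.8,0.6])

```text
time: 38.65
ee_pos: [0.4513, 0.0346, 0.0355]
tcp_rot: [0.001, -0.08, 0.997, -0.0]
force: [-0.7, 1.0, 0.4]
width: 0.0686
finger_force: 0.0
```

Request:
arm_command(turn=[[0,0,0],[0,0,0],[0,0,0],[0,0,0],[0,0,0],[0,0,0],[0,0,0],[0,0,0],[0,0,0],[0,0,0],[0,0,0],[0,0,0]], delta_pos=[[0,0,0],[0,0,0],[0,0,0],[0,0,0],[0,0,0],[0,0,0],[0,0,0],[0,0,0],[0,0,0],[0,0,0],[0,0,0],[0,0,0]], claw=[0.4,0.3,0.2,0.1,0.1,0,-0.1,-0.3,-0.6,-1,-1,-1], grip_force=25)

```text
time: 39.65
ee_pos: [0.4508, 0.035, 0.0352]
tcp_rot: [0.0, -0.081, 0.997, 0.0]
force: [-1.3, 2.1, 7.1]
width: 0.0428
finger_force: 19.4
```

Request:
arm_command(turn=[[0,0,0],[0,0,0],[0,0,0],[0,0,0],[0,0,0],[0,0,0],[0,0,0],[0,0,0],[0,0,0],[0,0,0],[0,0,0]], delta_pos=[[0,0,-5],[0,0,-10],[0,0,-18],[0,0,-22],[0,0,-22],[0,0,-22],[0,0,-20],[0,0,-14],[0,0,-7],[0,0,0],[0,0,0]], claw=[-1,-1,-1,-1,-1,-1,-1,-1,-1,-1,-1])

```text
time: 40.57
ee_pos: [0.4504, 0.0348, 0.1743]
tcp_rot: [-0.0, -0.08, 0.997, 0.0]
force: [0.1, -0.4, -2.1]
width: 0.0426
finger_force: 20.0
```

```bash
python3 - <<'E'
from h import *
plan(585.2,-204.6,43)
E
```

```text
turn z rad 0.001 rows 0.0 shift [ -94.9 -257.9  131.2] tilt [ 0.001  0.    -1.   ]
```

Request:
arm_command(turn=[[0,0,0],[0,0,0],[0,0,0],[0,0,0],[0,0,0],[0,0,0],[0,0,0],[0,0,0],[0,0,0],[0,0,0],[0,0,0],[0,0,0]], delta_pos=[[-4,-10,0],[-7,-20,0],[-10,-26,0],[-10,-28,0],[-10,-28,0],[-10,-28,0],[-10,-28,0],[-10,-28,0],[-10,-26,0],[-8,-20,0],[-4,-11,0],[-2,-5,0]], claw=[-1,-1,-1,-1,-1,-1,-1,-1,-1,-1,-1,-1])

```text
time: 41.57
ee_pos: [0.5862, -0.207, 0.1728]
tcp_rot: [-0.001, -0.08, 0.997, 0.001]
force: [0.1, -1.0, -2.4]
width: 0.0423
finger_force: 20.1
```

Request:
arm_command(turn=[[0,0,0],[0,0,0],[0,0,0],[0,0,0]], delta_pos=[[0,0,0],[0,0,0],[0,0,0],[0,0,0]], claw=[-1,-1,-1,-1])

```text
time: 41.9
ee_pos: [0.5856, -0.2038, 0.1749]
tcp_rot: [-0.0, -0.081, 0.997, 0.0]
force: [-0.4, -0.1, -1.0]
width: 0.0423
finger_force: 20.1
```

```bash
python3 - <<'E'
from h import *
plan(585.2,-204.6,45)
f=grab('scene'); cv2.imwrite('pics/s6.png',f['pixels'][100:340,300:620,::-1].repeat(2,0).repeat(2,1))
E
```

```text
turn z rad 0.001 rows 0.0 shift [  0.5  -0.7 129.9] tilt [ 0.  0. -1.]
```

View pics/s6.png

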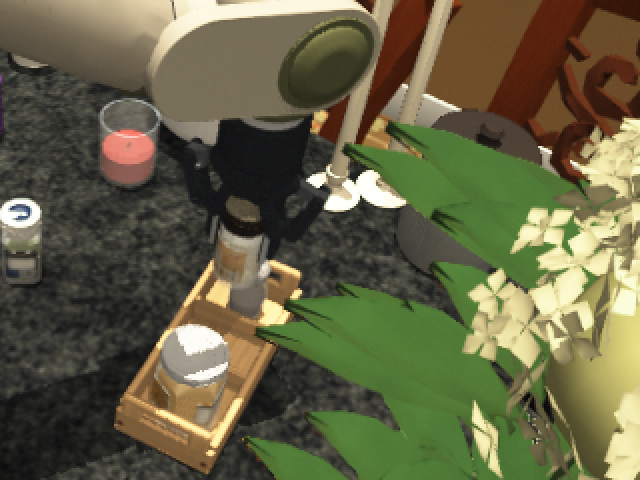

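The spice jar is held upright at (240,245) in the crop, above the middle cell, with the pepper behind it.

Request:
arm_command(turn=[[0,0,0],[0,0,0],[0,0,0],[0,0,0],[0,0,0],[0,0,0],[0,0,0],[0,0,0],[0,0,0],[0,0,0],[0,0,0],[0,0,0]], delta_pos=[[0,-1,10],[0,0,18],[0,0,18],[0,0,18],[0,0,16],[0,0,14],[0,0,12],[0,0,10],[0,0,6],[0,0,2],[0,0,0],[0,0,0]], claw=[-1,-1,-1,-1,-1,-1,-1,-1,-1,-1,-1,-1])

```text
time: 42.95
ee_pos: [0.5864, -0.2057, 0.0514]
tcp_rot: [0.0, -0.081, 0.997, -0.0]
force: [0.3, 0.1, -0.2]
width: 0.0426
finger_force: 20.1
```

Request:
arm_command(turn=[[0,0,0],[0,0,0],[0,0,0],[0,0,0],[0,0,0],[0,0,0],[0,0,0]], delta_pos=[[0,0,1.5],[0,0,1],[0,0,1],[0,0,0.5],[0,0,0.5],[0,0,0],[0,0,0]], claw=[-1,-1,-1,-1,-1,-1,-1])

```text
time: 43.53
ee_pos: [0.5861, -0.2056, 0.0463]
tcp_rot: [0.0, -0.081, 0.997, -0.0]
force: [-0.2, -0.3, -2.0]
width: 0.0426
finger_force: 20.1
```

Request:
arm_command(turn=[[0,0,0],[0,0,0],[0,0,0],[0,0,0],[0,0,0],[0,0,0]], delta_pos=[[0,0,0.5],[0,0,0.5],[0,0,0.5],[0,0,0],[0,0,0],[0,0,0]], claw=[-1,-1,-1,-1,-1,-1])

```text
time: 44.03
ee_pos: [0.5862, -0.2056, 0.0453]
tcp_rot: [0.0, -0.081, 0.997, -0.0]
force: [-1.4, 1.8, 5.6]
width: 0.0427
finger_force: 20.4
```

Contact felt. I'll release, rise and clear the view.

Request:
arm_command(turn=[[0,0,0],[0,0,0],[0,0,0],[0,0,0],[0,0,0],[0,0,0],[0,0,0],[0,0,0],[0,0,0],[0,0,0],[0,0,0],[0,0,0]], delta_pos=[[0,0,0],[0,0,0],[0,0,0],[0,0,0],[0,0,0],[0,0,-5],[0,0,-15],[0,0,-25],[0,0,-30],[0,0,-35],[0,0,-35],[0,0,-15]], claw=[0,0.1,0.2,0.3,0.3,0.3,0.3,0.3,0.3,0.3,0.3,0.3])

```text
time: 45.03
ee_pos: [0.587, -0.2061, 0.2103]
tcp_rot: [0.003, -0.081, 0.997, -0.002]
force: [0.6, -0.7, 0.1]
width: 0.0555
finger_force: 0.0
```

Request:
arm_command(turn=[[0,0,0],[0,0,0],[0,0,0],[0,0,0],[0,0,0],[0,0,0],[0,0,0],[0,0,0],[0,0,0],[0,0,0],[0,0,0],[0,0,0]], delta_pos=[[6,12,0],[12,24,0],[14,30,0],[14,30,0],[14,30,0],[14,30,0],[14,30,0],[14,30,0],[14,25,0],[6,12,0],[0,0,0],[0,0,0]], claw=[0.3,0.3,0.3,0.3,0.3,0.3,0.3,0.3,0.3,0.3,0.3,0.3])

```text
time: 46.03
ee_pos: [0.4255, 0.0244, 0.2053]
tcp_rot: [0.001, -0.081, 0.997, -0.0]
force: [-0.2, 0.2, 0.1]
width: 0.0554
finger_force: 0.0
```

```bash
python3 - <<'E'
from h import *
f=grab('scene'); g=grab('top')
a=cv2.resize(f['pixels'][120:340,220:460],(480,440)); b=cv2.resize(g['pixels'][140:290,190:460],(480,267)); 
b=cv2.copyMakeBorder(b,0,173,0,0,cv2.BORDER_CONSTANT)
cv2.imwrite('pics/end.png',cv2.resize(np.hstack([a,b]),(800,367))[:,:,::-1])
for n,F in (('scene',f),('top',g)):
    W=cloud(F)
    for nm,c,lo,hi in (('vase',(.567,.244),.115,.14),('honey',(.503,-.219),.105,.12),('pepper',(.652,-.195),.088,.108),('spice',(.586,-.205),.098,.115)):
        q=W[(np.hypot(W[...,0]-c[0],W[...,1]-c[1])<.045)&(W[...,2]>lo)&(W[...,2]<hi)]
        if len(q)>10: print(n,nm,len(q),q.mean(0).round(3),q[:,2].std().round(4))
print(read_state()['ee_pos'])
E
```

```text
scene honey 838 [ 0.501 -0.22   0.112] 0.0017
scene pepper 147 [ 0.648 -0.199  0.095] 0.0032
scene spice 313 [ 0.584 -0.208  0.105] 0.0024
top vase 196 [0.567 0.248 0.126] 0.004
top honey 671 [ 0.503 -0.219  0.111] 0.0018
top pepper 154 [ 0.652 -0.195  0.095] 0.0033
top spice 286 [ 0.587 -0.206  0.105] 0.0019
[0.42600397 0.02368392 0.20494881]
```

View pics/end.png

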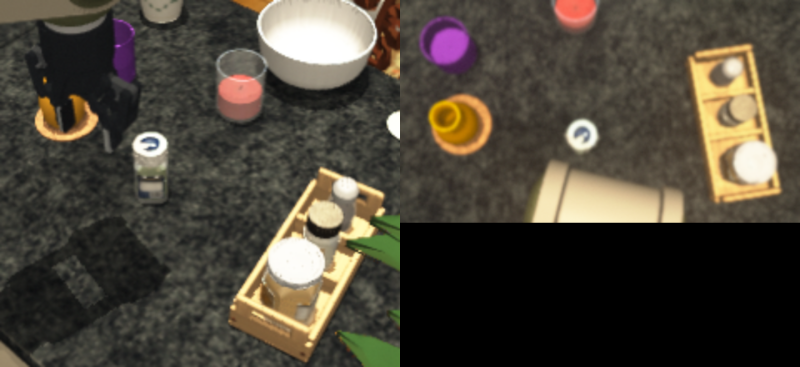

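Everything is upright and in place. The vase is on the mat (445,120, right panel); honey, spice and pepper are in the caddy cells (750,160), (740,110) and (730,70). The herb jar and candle were not moved.

```bash
python3 -c "
from workcell import ticket
print(ticket.hand_in())"
```

```text
the job is handed in; nothing more can be done
None
```

The job is done and handed in at about 46 s of the 131 s allowed: the honey is in the wide cell, the vase is on its mat, and the pepper and spice jar are in the narrow cells. All stand upright, and the herb jar and candle were left alone.

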